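# Dial open the study lockbox

### The arm

A 7-joint arm with a two-finger parallel gripper is mounted at the origin on the work surface. World frame = base frame: x ahead of the robot, y to its left, z up, the work surface at z = 0. Lengths are in m, angles in degrees, forces in N, time in s.
With the tool pointing down it reaches from about 0.35 to 0.775 m from the base axis. Payload 3.1 kg.
Tool frame: the origin (TCP) lies on the centre line of the jaws, within the pads' length; the fingertips stand 17 mm ahead of it and the grasp point (between the pads) lies 2 mm behind it (robot.tip_reach is the distance from the TCP to the fingertips, in m); z points along the fingers, y is the line along which they close (so a half turn about z gives the same grasp; the last joint's range is limited). The gripper opens to 85 mm and grips with 20 to 120 N. Pads are 22 mm wide; open, the fingers measure 114 mm over their backs; the gripper's body (76 mm by 85 mm) begins 54 mm behind the grasp point. The pads swing forward as they close: fully open they stand 13 mm farther back than shut.
Start: joints at [-65.472, 17.813, 0.802, 86.603, -0.252, 75.585, -1.558], TCP at [0.249, 0.49, 0.219] pointing down, gripper open.
Joint ranges: [-154.91, 154.91], [-16.99, 109.72], [-72.82, 74.43], [7.12, 147.25], [-82.49, 262.49], [11.32, 116.49], [-174.64, 174.64]. Speed limits (degrees/s): [159.86, 159.86, 180, 180, 180, 180, 180].

### API

Orientations are given as [roll, pitch, yaw] about the fixed x, y, z axes, in that order (R = Rz(yaw) Ry(pitch) Rx(roll)).
In Python, from station import robot, fingers, vision, workorder, recognise gives the robot as it stands. Calls block until the motion is done:
- robot.move_to(position, orientation): joint-space move of the TCP to a pose.
- robot.line_to(position, orientation=None, velocity=0.15, f_stop=None): straight line of the TCP; orientation=None keeps the orientation; velocity is the mean speed in m/s. With f_stop (N) it stops when the force on the tool has changed by that much, and returns True; else False.
- robot.move_j(angles): joint-space move.
- fingers.gripper_to(opening, force=None): opening from 0.0 (shut) to 1.0 (fully open); force is the grip in N (None keeps the last); returns when the fingers have stopped.
- robot.pause(seconds).
- robot.inverse_kinematics(position, orientation): joint angles nearest the present ones, or None.
- vision.grab_frame(name): name is "scene" or "top" or "wrist"; returns the picture (384x512x3 uint8, red, green, blue); there is no depth.
- vision.calibration(name): a dict with "mtx" (3x3 intrinsics, pixels), "k1" (the pictures are not rectified: a ray, as slopes to the right and down, at radius r is drawn at 1 + k1 r^2 times it, then the intrinsics apply), "extrinsics" (4x4, takes a point from world to camera coordinates); the wrist camera has in their place "T_tool_cam" (4x4, takes a point from camera to tool coordinates, whose origin is the TCP and whose axes are the flange's). Camera axes: x right, y up, looking along -z (the intrinsics and any distortion apply to the point x, -y, -z); pixel columns grow to the right and rows downward; lengths in m; the calibration is good to about 2 mm. A picture is of the moment at which its call begins: read the wrist's pose just before it. calibration takes no time and is no camera call.
A pose or a line that the arm cannot do raises robot.PlanningError and nothing moves.
- workorder.close_job(): hands the job in; it is judged then, once.
Trained networks look in the newest picture that a camera, given by its name, has taken for a name from the list of things; names that differ only in an ending like _2 or _b are one class to them, and where a whole thing is asked for, a point or a joint stands for the part that bears it (a point fixed in the world has none). Each returns a list of dicts, best first, with "p" (0 to 1); they miss things now and then, are a little off and sometimes report something else, mostly with a low value. They report only what shows in the picture. A call takes as long as a camera call.
- recognise(label, camera): "rect" ([centre column, centre row, width, height] in pixels, round what is visible of it).
Readings, each from a call of its own:
- robot.current_time_s(): time.
- robot.current_joint_positions(): joint angles.
- robot.current_dq(): joint speeds.
- robot.current_joint_torque(): joint torques, N m.
- robot.current_tool_pos(): TCP position.
- robot.current_eef_rot(): TCP orientation.
- robot.current_contact_force(): force on the tool from outside, world axes, zero at the start.
- robot.current_torque(): the same for the moment, N m.
- robot.current_finger_gap(): opening from 0.0 (shut) to 1.0 (fully open).
- robot.current_gripper_force(): force on a finger pad.
Only numpy, scipy, OpenCV 4.12 (cv2) and the standard library are available. Lean on these libraries where they do the work, as an engineer would, in place of code of your own. Each camera call takes 0.05 s, during which the arm holds its last target. There are 200 camera calls.

### The job

Unlock the steel lockbox on the desk with its dial, read like a clock face by the knob (the double bar is 12): turn it clockwise, passing 4 twice and stopping at 4 the third time, then back anticlockwise, passing 1 once and stopping at 1 the second time, then clockwise again slowly until you feel it come up dead against its stop, without forcing it. Then draw the bolt handle gently all the way to the front of its slot, let go, and leave the other things on the desk alone.

Things in the scene. Friction and masses are not known exactly. Their poses are not given: they have to be found in the camera images.
- case: grey steel lockbox, 224 x 324 x 100 mm, fixed; origin at the centre of its underside, x from its front (robot's side) to its back, y left, z up. On its top, at left, 12 marks lie round the dial like a clock face seen from above: 12, a double bar, at the back (+x), 3 at right (-y, towards the bolt handle), 6 at the front, 9 at left: hour h lies at -30 h degrees from x about z
- dial_axis (a point): point on the dial's vertical axis at its top face, 108 mm above the desk, at (0, 65, 108) mm in the case frame. The dial is an aluminium disc, 80 mm wide, 8 mm thick, with a flat 16 mm cap in its middle and a black line from the axis to the knob. It turns without end both ways, at about 1 to 3 N at the knob
- knob (a point): top centre of the crank knob: black, upright, round, 14 mm wide, 28 mm off the dial's axis, 111 to 143 mm above the desk; it spins freely on its stem, so it can be held from above and carried round without turning the gripper. Its direction from the axis is the dial's reading: at the start about 10 to 2 o'clock; the final stop is felt somewhere from about 7 to 9 o'clock
- lock: fixed mechanism inside the case; origin on the dial's axis at the case's top, axes as the case. Its sprung catch clicks once a turn (up to about 3 N more at the knob); when the wheels are right it drops in there, on slow turning, and holds the dial dead both ways. More than 25 N between it and the dial (nearly the same force along the circle at the knob) or the bolt damages it
- handle (a point): top centre of the steel bolt handle, an upright bar 12 mm thick along the case's x, 40 mm long along y, 102 to 132 mm above the desk, on a foot plate 20 x 46 mm whose top is 105 mm above the desk. Locked, it is at (12, -95, 132) mm in the case frame. It slides towards the case's front (-x of the case) against about 3 N of friction
- dial: the dial; origin on its axis at the top of the case, z up, x from the axis to the knob. It drags two hidden wheels, the first after nearly a full turn one way, the second after nearly another; each must be left within about 12 degrees of its number
- bowl: brass bowl, 120 mm wide, 50 mm high; leave alone
- mug: white mug, 76 mm wide, 90 mm high; leave alone
- book: closed blue book lying flat, 150 x 210 x 30 mm; leave alone
- owl: terracotta figurine, 60 mm wide, 95 mm high; leave alone
- bolt: the bolt that carries the handle; origin at (12, 65, 100) mm in the case frame when locked, the handle at -160 mm along its y. Fully drawn it has slid 22 mm towards the case's front, against its end stop; while locked it moves only about 4 mm and is then blocked

How it is judged (in metres and radians):
At the end, for the whole second after the job is handed in: the bolt handle is drawn at least 19 of its 22 mm and stands still (x of handle in the frame of case below -0.007 m and linear speed of bolt below 0.01 m/s); the robot touches nothing.
It fails at once if the dial is forced against the lock: more than 25 N between them (contact force between lock and dial above 25 N).
It fails at once if the bolt is forced against the lock: more than 25 N between them (contact force between lock and bolt above 25 N).
It fails at once if the bowl, mug, book or figurine is moved more than 30 mm (distance of any of bowl, mug, book, owl from where it was at the start of the episode above 0.03 m).
It also fails if it takes over 72 s, if anything falls off the work surface, if the arm or the gripper's body presses on something with over 40 N, if the wrist force passes 120 N, or if a joint passes its speed limit or range.

## Working session

There is one attempt and no reset: what is moved stays moved. The work goes in short steps, each a Python script; the robot and the scene stay as the last script left them, time stands still between calls to the robot, and variables do not carry over. Pictures are saved under pics/ and viewed, at most 10 in all, crops included, and the job is handed in when it is done.

```bash
ls; mkdir -p pics; python3 - <<'E'
from station import robot, fingers, vision, workorder, recognise
import cv2, numpy as np
ims=[]
for c in ["scene","top"]:
    im=vision.grab_frame(c); cv2.imwrite(f"pics/{c}0.png",im[:,:,::-1])
    for l in ["case","knob","handle","dial","dial_axis","bowl","mug","book","owl"]:
        try: print(c,l,[(np.round(d["rect"],1).tolist(),round(d["p"],2)) for d in recognise(l,c)[:2]])
        except Exception as e: print(c,l,e)
    k=vision.calibration(c); print(k)
print(robot.current_time_s())
E
```

```text
pics
scene case [([255.2, 214.6, 109.9, 81.7], 0.75)]
scene knob [([270.3, 203.9, 23.4, 18.2], 0.6), ([230.4, 189.1, 7.2, 10.4], 0.41)]
scene handle [([230.4, 187.7, 8.6, 9.8], 0.66)]
scene dial [([270.6, 203.7, 22.1, 15.5], 0.6)]
scene dial_axis [([254.4, 215.3, 110.7, 80.2], 0.71)]
scene bowl [([394.7, 220.7, 36.2, 28.3], 0.73)]
scene mug [([194.0, 173.9, 26.4, 26.3], 0.77)]
scene book [([139.7, 209.5, 74.9, 40.0], 0.69)]
scene owl [([356.9, 262.4, 23.7, 31.7], 0.79), ([257.6, 213.4, 109.4, 85.5], 0.28)]
{'mtx': array([[351.03985869,   0.        , 258.38668551],
       [  0.        , 351.03985869, 191.42389533],
       [  0.        ,   0.        ,   1.        ]]), 'k1': 0.022921440969142684, 'extrinsics': array([[-0.37332217,  0.92761334, -0.01280815,  0.22132055],
       [-0.51066985, -0.1939559 ,  0.83761412,  0.177847  ],
       [ 0.77449782,  0.31924065,  0.5461122 , -1.72340062],
       [ 0.        ,  0.        ,  0.        ,  1.        ]])}
top case [([258.8, 185.6, 99.9, 77.7], 0.91), ([239.2, 183.2, 19.5, 21.2], 0.22)]
top knob [([239.6, 181.1, 22.6, 20.6], 0.9)]
top handle []
top dial [([242.1, 182.2, 26.1, 23.0], 0.59)]
top dial_axis [([260.3, 187.2, 101.2, 77.1], 0.92)]
top bowl [([133.3, 221.2, 33.1, 32.7], 0.62), ([238.5, 182.5, 18.4, 24.8], 0.46)]
top mug [([357.5, 234.1, 28.3, 23.1], 0.85)]
top book [([365.9, 162.8, 48.9, 42.5], 0.74)]
top owl [([156.8, 157.8, 13.5, 18.7], 0.51)]
{'mtx': array([[404.55850119,   0.        , 256.8569511 ],
       [  0.        , 404.55850119, 195.35811787],
       [  0.        ,   0.        ,   1.        ]]), 'k1': -0.1478047829558978, 'extrinsics': array([[ 0.01805935, -0.99962824,  0.02042664, -0.02818458],
       [ 0.99630368,  0.01970779,  0.0836097 , -0.54544828],
       [-0.08398118,  0.0188412 ,  0.9962892 , -1.50299623],
       [ 0.        ,  0.        ,  0.        ,  1.        ]])}
1.0
```

```bash
cat > h.py <<'E'
from station import robot, fingers, vision, workorder, recognise
import cv2, numpy as np
from scipy.spatial.transform import Rotation as R
def ext(c):
    k=vision.calibration(c)
    if 'extrinsics' in k: return k,k['extrinsics']
    T=np.eye(4); T[:3,:3]=R.from_euler('xyz',robot.current_eef_rot(),degrees=True).as_matrix(); T[:3,3]=robot.current_tool_pos()
    return k,np.linalg.inv(T@k['T_tool_cam'])
def proj(P,k,E):
    p=np.atleast_2d(P)@E[:3,:3].T+E[:3,3]
    s=np.c_[p[:,0]/-p[:,2],p[:,1]/p[:,2]]   # right, down
    s=s*(1+k['k1']*(s**2).sum(1,keepdims=True))
    return s*[k['mtx'][0,0],k['mtx'][1,1]]+k['mtx'][:2,2]
def unproj(px,z,k,E):
    d=(np.atleast_2d(px)-k['mtx'][:2,2])/[k['mtx'][0,0],k['mtx'][1,1]]
    s=d.copy()
    for _ in range(20): s=d/(1+k['k1']*(s**2).sum(1,keepdims=True))
    r=np.c_[s[:,0],-s[:,1],-np.ones(len(s))]@E[:3,:3]
    c=-E[:3,:3].T@E[:3,3]
    return c+r*((z-c[2])/r[:,2])[:,None]
E
python3 - <<'E'
from h import *
k,e=ext("top")
for n,p,z in [("dial",(242.1,182.2),.11),("knob",(239.6,181.1),.12),("case",(258.8,185.6),.05),("owl",(156.8,157.8),.05),("bowl",(133.3,221.2),.025),("mug",(357.5,234.1),.045),("book",(366,163),.015)]: print(n,unproj(p,z,k,e).round(3))
k,e=ext("scene")
for n,p,z in [("dial",(270.6,203.7),.115),("handle",(230.4,187.7),.12),("owl",(357,262.4),.047)]: print(n,unproj(p,z,k,e).round(3))
k,e=ext("wrist"); print(k, robot.current_eef_rot())
a=cv2.imread("pics/top0.png")[110:270,100:420]; cv2.imwrite("pics/top0c.png",cv2.resize(a,(800,400),interpolation=cv2.INTER_CUBIC))
E
```

```text
dial [[0.585 0.037 0.11 ]]
knob [[0.587 0.046 0.12 ]]
case [[ 0.58  -0.024  0.05 ]]
owl [[0.678 0.361 0.05 ]]
bowl [[0.438 0.447 0.025]]
mug [[ 0.406 -0.397  0.045]]
book [[ 0.681 -0.44   0.015]]
dial [[0.599 0.048 0.115]]
handle [[ 0.564 -0.118  0.12 ]]
owl [[0.7   0.358 0.047]]
{'mtx': array([[276.13248074,   0.        , 259.64119771],
       [  0.        , 276.13248074, 191.22315788],
       [  0.        ,   0.        ,   1.        ]]), 'k1': 0.007221703364360544, 'T_tool_cam': array([[ 2.22184214e-04,  9.66076717e-01,  2.58255159e-01,
         6.47319063e-02],
       [ 9.99999916e-01, -3.03439461e-04,  2.74773225e-04,
         1.72191742e-05],
       [ 3.43816821e-04,  2.58255076e-01, -9.66076704e-01,
        -1.55161544e-01],
       [ 0.00000000e+00,  0.00000000e+00,  0.00000000e+00,
         1.00000000e+00]])} [1.79995743e+02 1.66620749e-03 1.53085173e+02]
```

View pics/top0c.png

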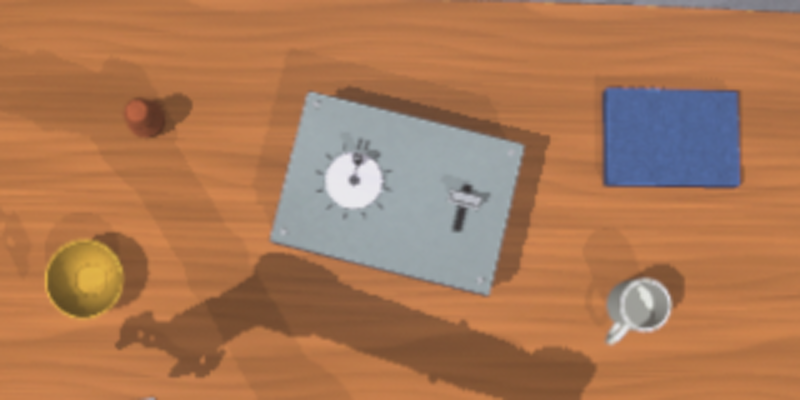

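```bash
python3 - <<'E'
from h import *
robot.move_to([0.56,-0.02,0.30],[180,0,-14])
print(robot.current_time_s())
k,e=ext("wrist")
im=vision.grab_frame("wrist"); cv2.imwrite("pics/w1.png",im[:,:,::-1]); np.save("e1.npy",e)
for l in ["case","knob","handle","dial"]: 
    for d in recognise(l,"wrist")[:1]: print(l,np.round(d["rect"],1),d["p"])
cv2.imwrite("pics/w1b.png",cv2.resize(im[:,:,::-1],(800,600),interpolation=cv2.INTER_CUBIC))
E
```

```text
3.1583
case [262.2 150.9 273.9 181.2] 0.78
knob [209.8 155.9  63.3  64.1] 0.62
handle [339.2 146.9  45.   18.4] 0.59
dial [209.9 157.5  59.9  69.2] 0.74
```

View pics/w1b.png

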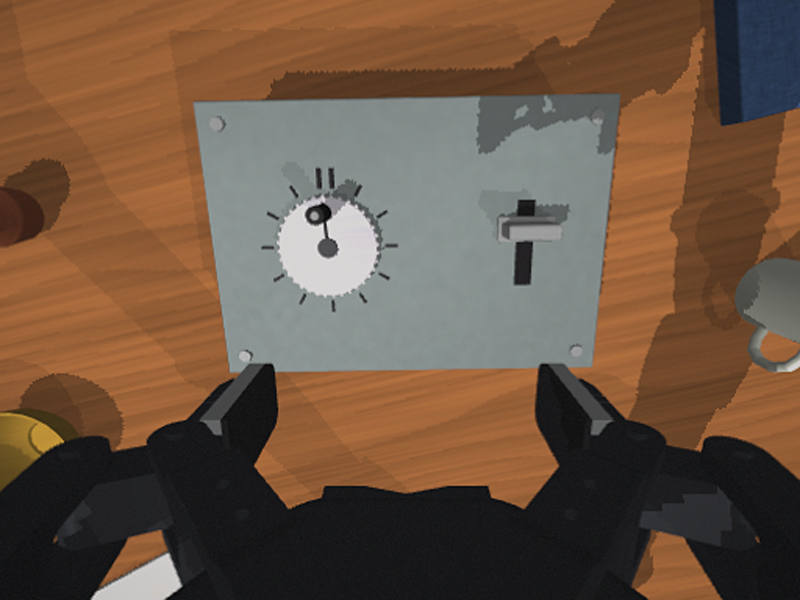

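```bash
python3 - <<'E'
from h import *
k=vision.calibration("wrist"); e=np.load("e1.npy")
def U(p,z): return unproj(np.array(p)*.64,z,k,e)
W=U([(194,102),(619,95),(592,367),(231,372)],.1)
M=np.array([(112,162),(112,-162),(-112,-162),(-112,162)])/1e3
# 2D rigid fit
w=W[:,:2]; H=(M-M.mean(0)).T@(w-w.mean(0)); a=np.arctan2(H[0,1]-H[1,0],H[0,0]+H[1,1])
Rm=np.array([[np.cos(a),-np.sin(a)],[np.sin(a),np.cos(a)]]); t=w.mean(0)-Rm@M.mean(0)
print("yaw",np.degrees(a),"t",t,"res mm",((M@Rm.T+t-w)*1e3).round(1).tolist())
for n,p,z,m in [("cap",(327,248),.108,(0,65)),("knobtop",(314,214),.143,None),("handle",(534,229),.132,(12,-95)),("handleL",(503,229),.132,(12,-75))]:
    q=U([p],z)[0,:2]; print(n,q.round(4),"case mm",((q-t)@Rm*1e3).round(1),m)
E
```

```text
yaw -12.856932191715263 t [ 0.57518485 -0.02484798] res mm [[1.1, 1.0], [1.0, -2.3], [-1.1, -0.8], [-1.0, 2.2]]
cap [0.5899 0.0395] case mm [-0. 66.] (0, 65)
knobtop [0.6188 0.0341] case mm [29.4 67.2] None
handle [ 0.5691 -0.1187] case mm [ 14.9 -92.9] (12, -95)
handleL [ 0.5746 -0.0964] case mm [ 15.3 -69.9] (12, -75)
```

```bash
cat >> h.py <<'E'
import json
YAW=-12.86; Z=.131
def rim(c,th,r=.028):
    a=np.radians(th+YAW); return np.array([c[0]+r*np.cos(a),c[1]+r*np.sin(a),Z]), np.array([np.cos(a),np.sin(a)])
def turn(c,th,end,step,v,b,f_stop=None,gain=1e-4,show=True):
    """carry the knob from case angle th to end; centre follows the radial force"""
    c=np.array(c,float); n=int(np.ceil(abs(end-th)/step)); s=np.sign(end-th)
    for t in np.linspace(th,end,n+1)[1:]:
        p,u=rim(c,t); hit=robot.line_to(p,velocity=v,f_stop=f_stop)
        f=(np.array(robot.current_contact_force())-b)[:2]
        fr=f@u; ft=-s*(f@[-u[1],u[0]])   # ft: resistance
        if show: print(round(t),"fr %.1f ft %.1f"%(fr,ft),"t %.2f"%robot.current_time_s(), "HIT" if hit else "")
        if hit or abs(ft)>9: print("stop",t,ft,fr); return c,t,True
        c+=gain*np.clip(fr,-8,8)*u
    return c,end,False
def save(**k): json.dump({a:(b.tolist() if hasattr(b,'tolist') else b) for a,b in k.items()},open('s.json','w'))
def load(): return json.load(open('s.json'))
E
python3 - <<'E'
from h import *
c=np.array([.5898,.0390]); th=2.5
p,u=rim(c,th)
fingers.gripper_to(.5,20)
robot.move_to([*p[:2],.19],[180,0,YAW])
b=np.array(robot.current_contact_force()); print(b,robot.current_time_s())
print(robot.line_to(p,velocity=.08,f_stop=8))
fingers.gripper_to(0,20)
print(robot.current_finger_gap()*85,robot.current_gripper_force(),np.array(robot.current_contact_force())-b,robot.current_tool_pos(),robot.current_time_s())
c,th,h=turn(c,th,-60,15,.04,b,f_stop=15)
print(c); save(c=c,th=th,b=b)
im=vision.grab_frame("wrist"); cv2.imwrite("pics/w2.png",im[:,:,::-1])
E
```

```text
[-0.11702464 -0.95571747  0.62414324] 4.5
False
-0.10391752913847412 0.0 [0.56105632 0.9855115  0.17007329] [0.61738249 0.03397203 0.13110405] 5.8667
-10 fr -1.0 ft 1.6 t 6.17 
-22 fr -0.5 ft 1.9 t 6.47 
-35 fr -0.5 ft 0.6 t 6.77 
-48 fr -0.7 ft 1.2 t 7.07 
-60 fr -0.6 ft 0.8 t 7.37 
[0.58957258 0.03922845]
```

View pics/w2.png

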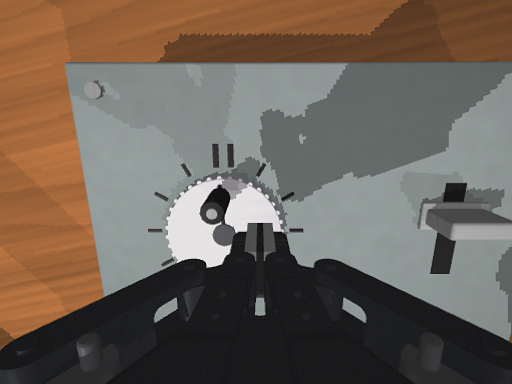

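```bash
python3 - <<'E'
from h import *
k,e=ext("wrist"); s=load()
print(robot.current_tool_pos(), robot.current_eef_rot())
Q=np.array([[np.cos(np.radians(YAW)),-np.sin(np.radians(YAW))],[np.sin(np.radians(YAW)),np.cos(np.radians(YAW))]])
for n,px,z in [("knobtop",(211.5,213),.143),("knobbase",(217,190),.111),("cap",(224,234.5),.108),("fingertip",(260,228),.114),("12mark",(223,156),.1),("9",(155,230),.1),("3",(296,230),.1)]:
    q=unproj(px,z,k,e)[0,:2]; print(n,q.round(4),((q-s['c'])@Q*1e3).round(1))
E
```

```text
[0.59777903 0.01239902 0.13108307] [-1.79988757e+02 -6.26385368e-03 -1.28670213e+01]
knobtop [0.6183 0.0346] [29.   1.9]
knobbase [0.6232 0.0351] [33.6  3.5]
cap [0.5904 0.0394] [0.8 0.4]
fingertip [0.592  0.0133] [  8.1 -24.7]
12mark [0.6427 0.0273] [54.5  0.2]
9 [0.6017 0.0891] [ 0.8 51.3]
3 [ 0.579  -0.0105] [  0.8 -50.9]
```

```bash
python3 - <<'E'
from h import *
k,e=ext("wrist"); print(robot.tip_reach, robot.current_finger_gap(), robot.current_gripper_force())
T=np.eye(4); T[:3,:3]=R.from_euler('xyz',robot.current_eef_rot(),degrees=True).as_matrix(); T[:3,3]=robot.current_tool_pos()
im=cv2.imread("pics/w2.png")[150:330,130:390]; S=3
im=cv2.resize(im,None,fx=S,fy=S,interpolation=cv2.INTER_CUBIC)
for z,col in [(.017,(0,0,255)),(0,(0,255,0)),(-.02,(255,0,0))]:
  for x in (-.011,0,.011):
    q=proj(T[:3,:3]@[x,0,z]+T[:3,3],k,e)[0]; print(z,x,q.round(1))
    cv2.circle(im,tuple(int(v) for v in ((q-[130,150])*S)),4,col,-1)
cv2.imwrite("pics/w2c.png",im)
E
```

```text
0.017 -0.003122262614368353 0.0
0.017 -0.011 [259.4 235.2]
0.017 0 [259.4 219.8]
0.017 0.011 [259.4 204. ]
0 -0.011 [259.4 246.6]
0 0 [259.4 229.9]
0 0.011 [259.4 212.7]
-0.02 -0.011 [259.3 263.2]
-0.02 0 [259.3 244.7]
-0.02 0.011 [259.3 225.5]
```

View pics/w2c.png

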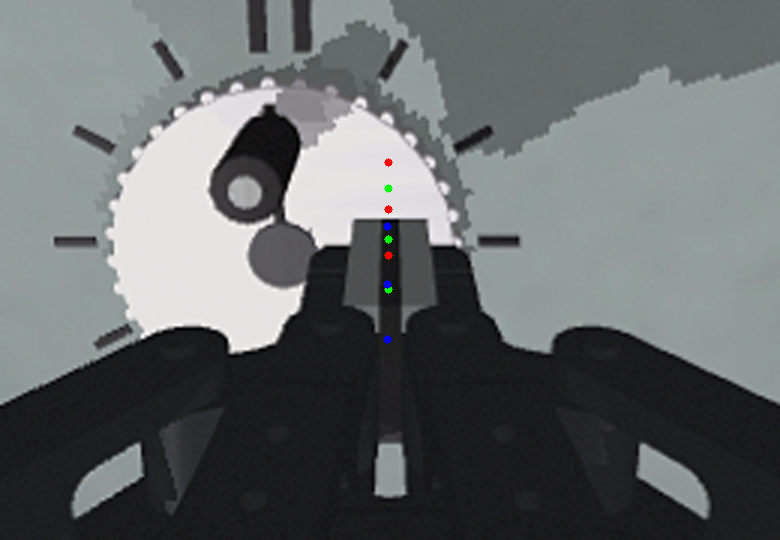

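```bash
python3 - <<'E'
from h import *
s=load(); Q=R.from_euler('z',YAW,degrees=True).as_matrix()[:2,:2]
c=np.array([.5900,.0393]); q=c+Q@[-.065,-.07]
p=robot.current_tool_pos(); robot.line_to([p[0],p[1],.16],velocity=.15)
robot.line_to([*q,.16],velocity=.15); robot.line_to([*q,.125],velocity=.1)
print(robot.line_to([*q,.07],velocity=.03,f_stop=5),robot.current_tool_pos(),robot.current_contact_force(),robot.current_time_s())
robot.line_to([*q,.16],velocity=.15)
print(robot.current_time_s())
E
```

```text
True [ 0.51097478 -0.01451189  0.08789282] [-0.15184411  0.22347698  3.34867188] 10.2
10.8333
```

```bash
sed -i 's/Z=.131/Z=.103/' h.py; python3 - <<'E'
from h import *
s=load(); b=np.array(s['b']); c=np.array([.5900,.0391]); th=3.
p,u=rim(c,th)
fingers.gripper_to(.5,20)
robot.move_to([*p[:2],.175],[180,0,YAW])
b=np.array(robot.current_contact_force()); print(b,robot.current_time_s())
hit=robot.line_to(p,velocity=.08,f_stop=8)
fingers.gripper_to(0,20)
g=robot.current_finger_gap()*85
print(hit,g,robot.current_gripper_force(),np.array(robot.current_contact_force())-b,robot.current_tool_pos(),robot.current_time_s())
if 9<g<20 and not hit:
    c,th,h=turn(c,th,-90,20,.05,b,f_stop=12)
print(c); save(c=c,th=th,b=b)
im=vision.grab_frame("wrist"); cv2.imwrite("pics/w3.png",im[:,:,::-1])
E
```

```text
[-0.28415999 -0.52002967 -0.06483206] 11.8583
False 13.044803925603556 20.554013550281525 [ 0.54703587 -0.1326254   2.94708949] [0.61799597 0.03422443 0.10361923] 13.275
-16 fr -0.5 ft 0.2 t 13.61 
-34 fr -1.7 ft 0.8 t 13.94 
-53 fr -2.6 ft -0.9 t 14.28 
-71 fr -2.6 ft 0.2 t 14.61 
-90 fr -1.9 ft 0.5 t 14.94 
[0.58974976 0.03992375]
```

View pics/w3.png

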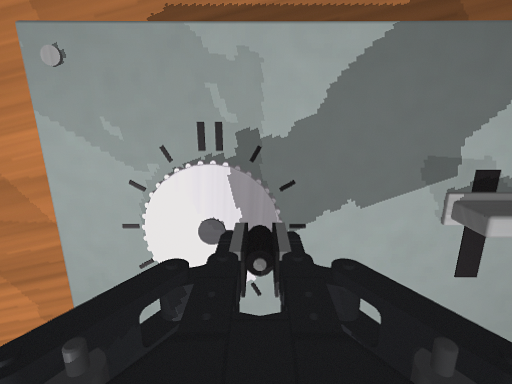

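```bash
python3 - <<'E'
from h import *
s=load(); b=np.array(s['b'])
c,th,h=turn(s['c'],s['th'],-480,20,.05,b,f_stop=12)
print(c,robot.current_finger_gap()*85); save(c=c,th=th,b=b)
E
```

```text
-110 fr -2.0 ft -1.3 t 15.33 
-129 fr -3.6 ft -0.4 t 15.68 
-148 fr -2.9 ft -0.1 t 16.02 
-168 fr -3.1 ft -2.2 t 16.36 
-188 fr -2.4 ft -1.1 t 16.70 
-207 fr -1.8 ft -0.5 t 17.04 
-226 fr -0.5 ft -1.3 t 17.38 
-246 fr -1.0 ft -0.8 t 17.73 
-266 fr 0.4 ft 0.0 t 18.07 
-285 fr 0.6 ft 1.2 t 18.41 
-304 fr 2.0 ft -0.3 t 18.75 
-324 fr -0.0 ft 1.3 t 19.09 
-344 fr -0.0 ft 1.9 t 19.43 
-363 fr 1.2 ft 1.4 t 19.77 
-382 fr 1.1 ft 2.2 t 20.12 
-402 fr 0.4 ft 0.3 t 20.46 
-422 fr 0.5 ft 1.2 t 20.80 
-441 fr 0.5 ft 0.3 t 21.14 
-460 fr 0.2 ft -1.4 t 21.48 
-480 fr -1.2 ft 0.2 t 21.82 
[0.59162306 0.04013352] 12.646470036874918
```

```bash
python3 - <<'E'
from h import *
s=load(); b=np.array(s['b'])
c,th,h=turn(s['c'],s['th'],-840,20,.05,b,f_stop=12,gain=5e-5,show=False)
print(c,th,h,robot.current_finger_gap()*85,robot.current_time_s()); save(c=c,th=th,b=b)
im=vision.grab_frame("wrist")[150:350,110:390,::-1]; cv2.imwrite("pics/w4.png",cv2.resize(im,None,fx=2.5,fy=2.5,interpolation=cv2.INTER_CUBIC))
E
```

```text
[0.59179934 0.04001615] -840 False 13.305775230634424 27.975
```

View pics/w4.png

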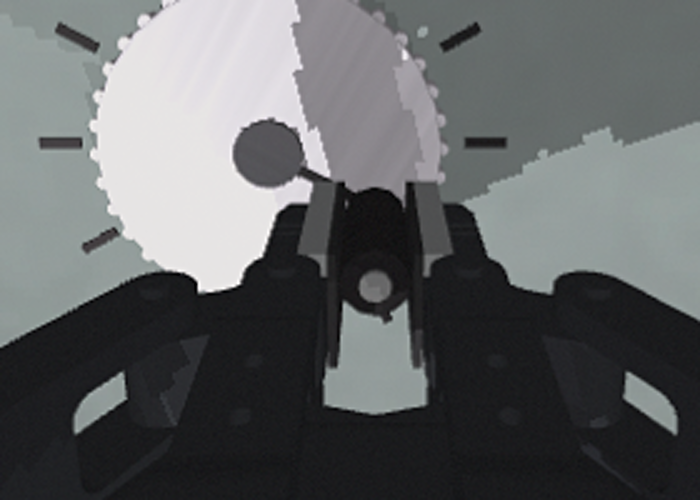

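```bash
python3 - <<'E'
from h import *
k,e=ext("wrist"); Q=R.from_euler('z',YAW,degrees=True).as_matrix()[:2,:2]
def U(p,z): return unproj(np.array(p)/2.5+[110,150],z,k,e)[0,:2]
a=U((268,153),.108); print(a, load()['c'], robot.current_tool_pos())
for n,p,z in [("l1",(345,189),.108),("l2",(325,181),.108),("top",(374,286),.143),("9",(40,143),.1),("3",(506,143),.1),("4?",(388,318),.1)]:
    d=(U(p,z)-a)@Q*1e3; print(n,d.round(1),np.degrees(np.arctan2(d[1],d[0])).round(1))
m=(U((40,143),.1)+U((506,143),.1))/2; print(m)
E
```

```text
[0.59022097 0.03914792] [0.5917993365720763, 0.0400161491917253] [0.57157036 0.01852917 0.10344337]
l1 [ -8.9 -17.6] -116.8
l2 [ -6.9 -13. ] -118.0
top [-14.  -24.3] -119.9
9 [-0.2 56.1] 90.2
3 [ -0.3 -56.3] -90.3
4? [-48.1 -28. ] -149.8
[0.58996189 0.03908422]
```

```bash
python3 - <<'E'
from h import *
s=load(); b=np.array(s['b'])
c,th,h=turn(s['c'],s['th'],-390,20,.05,b,f_stop=12,gain=5e-5)
print(c,th,h,robot.current_finger_gap()*85,robot.current_time_s(),robot.current_tool_pos()); save(c=c,th=th,b=b)
E
```

```text
-820 fr -1.2 ft -0.8 t 28.37 
-801 fr -0.1 ft 0.1 t 28.71 
-781 fr 0.5 ft -2.1 t 29.05 
-762 fr 1.1 ft -1.0 t 29.39 
-742 fr 0.2 ft 0.1 t 29.73 
-723 fr 1.3 ft -0.3 t 30.07 
-703 fr 0.1 ft 0.9 t 30.42 
-683 fr 0.9 ft 0.2 t 30.76 
-664 fr 0.0 ft -1.4 t 31.10 
-644 fr 0.5 ft -0.2 t 31.44 
-625 fr 0.2 ft -1.1 t 31.78 
-605 fr -0.4 ft -0.8 t 32.12 
-586 fr 1.0 ft -0.7 t 32.47 
-566 fr 0.5 ft -0.2 t 32.81 
-547 fr 0.1 ft 0.0 t 33.15 
-527 fr 0.3 ft 0.1 t 33.49 
-507 fr 0.2 ft 1.6 t 33.83 
-488 fr 0.7 ft -0.4 t 34.17 
-468 fr 0.4 ft 0.0 t 34.52 
-449 fr -0.6 ft 0.1 t 34.86 
-429 fr -0.3 ft -0.0 t 35.20 
-410 fr -0.5 ft 0.7 t 35.54 
-390 fr 0.3 ft 0.3 t 35.88 
[0.59188857 0.0400812 ] -390 False 12.991683722650619 35.8833 [0.61110677 0.02043509 0.10342517]
```

```bash
python3 - <<'E'
from h import *
s=load(); b=np.array(s['b'])
c,th,h=turn(s['c'],s['th'],-540,20,.04,b,f_stop=9,gain=5e-5)
if not h: c,th,h=turn(c,th,-660,6,.012,b,f_stop=7,gain=5e-5)
print(c,th,h,robot.current_finger_gap()*85,robot.current_time_s(),robot.current_tool_pos(),robot.current_contact_force()); save(c=c,th=th,b=b)
E
```

```text
-409 fr 0.0 ft 1.2 t 36.26 
-428 fr 0.5 ft 1.6 t 36.63 
-446 fr 0.2 ft -0.8 t 37.01 
-465 fr -1.0 ft -0.1 t 37.38 
-484 fr -0.7 ft 0.0 t 37.76 
-502 fr -0.3 ft -1.2 t 38.13 
-521 fr 0.5 ft 0.1 t 38.51 
-540 fr 0.3 ft 1.3 t 38.88 
-546 fr -0.7 ft 0.8 t 39.27 
-552 fr 0.8 ft 1.4 t 39.67 
-558 fr -0.0 ft 1.6 t 40.06 
-564 fr 0.9 ft 2.0 t 40.45 
-570 fr 0.3 ft 1.4 t 40.84 
-576 fr 1.1 ft 2.0 t 41.23 
-582 fr 1.2 ft 1.5 t 41.62 
-588 fr 0.7 ft 1.4 t 42.02 
-594 fr 0.6 ft 2.3 t 42.41 
-600 fr 0.4 ft 2.4 t 42.80 
-606 fr -0.3 ft 1.9 t 43.19 
-612 fr -0.4 ft -2.7 t 43.58 
-618 fr -0.1 ft -0.9 t 43.98 
-624 fr -0.4 ft 2.4 t 44.37 
-630 fr -0.2 ft 2.3 t 44.65 HIT
stop -630.0 2.3009901303163955 -0.22086973317858982
[0.59175925 0.04027543] -630.0 True 13.069091131900926 44.65 [0.59227797 0.06735587 0.1035228 ] [-2.57659284 -0.22322895  6.52084351]
```

```bash
python3 - <<'E'
from h import *
s=load(); b=np.array(s['b']); c=np.array(s['c'])
def ang():
    d=R.from_euler('z',-YAW,degrees=True).as_matrix()[:2,:2]@(np.array(robot.current_tool_pos())[:2]-c); return np.degrees(np.arctan2(d[1],d[0]))-720
print(ang(),np.array(robot.current_contact_force())-b)
for t in (-632,-634,-636):
    hit=robot.line_to(rim(c,t)[0],velocity=.01,f_stop=8)
    f=np.array(robot.current_contact_force())-b; print(t,hit,ang(),f,robot.current_time_s())
    if hit or np.hypot(*f[:2])>9: break
im=vision.grab_frame("wrist")[120:330,130:390,::-1]; cv2.imwrite("pics/w5.png",cv2.resize(im,None,fx=2.5,fy=2.5,interpolation=cv2.INTER_CUBIC))
k,e=ext("wrist"); np.save("e5.npy",e)
E
```

```text
-618.2373482809958 [-2.29243285  0.29680072  6.58567557]
-632 True -618.0562639736293 [-0.58994529  0.89052102  6.07832518] 44.9083
```

View pics/w5.png

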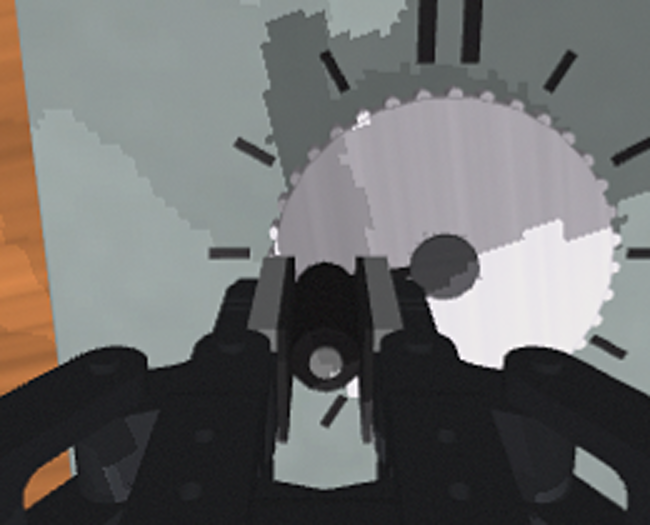

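```bash
python3 - <<'E'
from h import *
Q=R.from_euler('z',YAW,degrees=True).as_matrix()[:2,:2]; c0=np.array([.5900,.0391])
W=lambda x,y,z:[*(c0+Q@[x/1e3,(y-65)/1e3]),z]
L=lambda: (Q.T@(np.array(robot.current_tool_pos())[:2]-c0)*1e3).round(1)
fingers.gripper_to(.4)
p=robot.current_tool_pos(); robot.line_to([p[0],p[1],.175],velocity=.15)
fingers.gripper_to(0,20)
robot.line_to(W(42,-95,.175),velocity=.25); 
print(robot.line_to(W(42,-95,.101),velocity=.1,f_stop=6),robot.current_time_s())
print(robot.current_contact_force())
for x in (31,22,13,8,4,0):
    hit=robot.line_to(W(x,-95,.101),velocity=.02,f_stop=9)
    print(x,hit,L(),Q.T@robot.current_contact_force()[:2],robot.current_time_s())
    if hit: break
im=vision.grab_frame("wrist")[60:340,130:512,::-1]; cv2.imwrite("pics/w6.png",cv2.resize(im,None,fx=2,fy=2,interpolation=cv2.INTER_CUBIC))
E
```

```text
False 48.15
[ 0.28344388 -0.42042843 -0.45561424]
31 False [  31.  -159.9] [0.18977014 0.27826502] 48.85
22 False [  22.1 -160. ] [ 2.25865503 -0.27181589] 49.45
13 False [  12.3 -160. ] [ 1.08764858 -0.09445165] 50.05
8 False [   7.6 -160. ] [1.68630133 0.33503659] 50.45
4 True [   7.1 -160. ] [0.40254178 0.20648661] 50.7
```

View pics/w6.png

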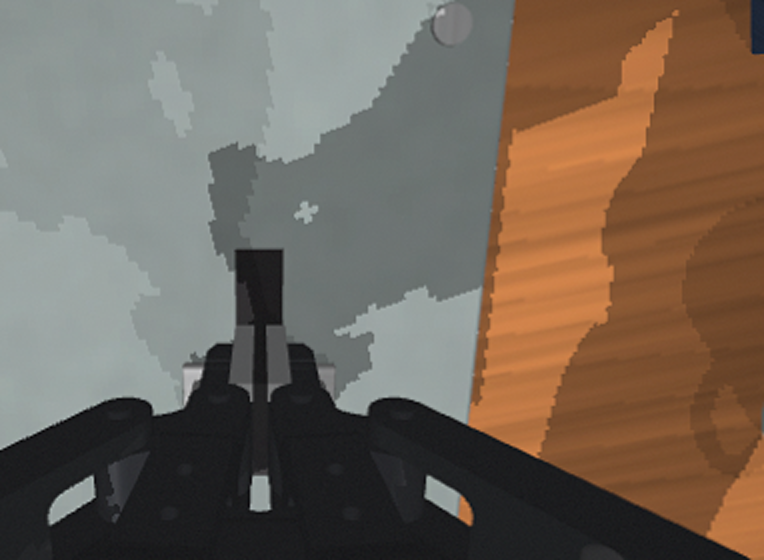

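```bash
python3 - <<'E'
from h import *
Q=R.from_euler('z',YAW,degrees=True).as_matrix()[:2,:2]; c0=np.array([.5900,.0391])
W=lambda x,y,z:[*(c0+Q@[x/1e3,(y-65)/1e3]),z]
robot.line_to(W(20,-95,.101),velocity=.05); robot.line_to(W(20,-95,.25),velocity=.2)
robot.line_to(W(-60,-60,.28),velocity=.25)
k,e=ext("wrist"); im=vision.grab_frame("wrist")
for l in ["handle","dial"]:
    for d in recognise(l,"wrist")[:2]: print(l,np.round(d["rect"],1),d["p"],(Q.T@(unproj(d["rect"][:2],.118,k,e)[0,:2]-c0)*1e3+[0,65]).round(1))
cv2.imwrite("pics/w7.png",im[:,:,::-1]); print(robot.current_time_s())
E
```

```text
handle [290.  129.9  42.7  20.5] 0.82 [ -8.7 -93.5]
dial [146.9 121.3  81.9  77.6] 0.92 [ 0.2 65.5]
52.7083
```

View pics/w7.png

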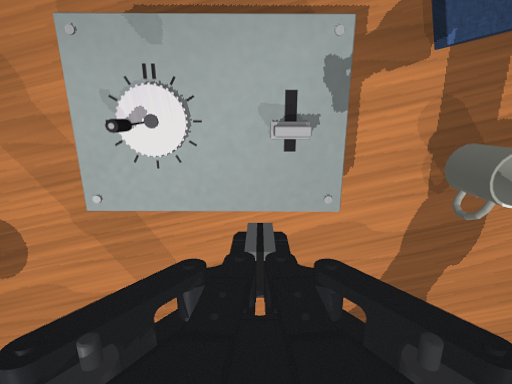

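```bash
python3 - <<'E'
from h import *
Q=R.from_euler('z',YAW,degrees=True).as_matrix()[:2,:2]; c0=np.array([.5900,.0391])
def C(px,z,k,e): return (Q.T@(unproj(px,z,k,e)[0,:2]-c0)*1e3+[0,65]).round(1)
k,e=ext("wrist")
e1=np.load("e1.npy")
print("now top",C((292,131.5),.132,k,e),"slot ends",C((290,90),.1,k,e),C((290,151),.1,k,e))
print("before",C((341.8,146.5),.132,k,e1),"slot",C((336,128),.1,k,e1),C((334,182),.1,k,e1))
E
```

```text
now top [ -9.  -95.8] slot ends [ 35.6 -95.9] [-33.6 -97.9]
before [ 14.8 -93.6] slot [ 34.5 -94.3] [-34.9 -95.5]
```

```bash
python3 -c "
from h import *
print(workorder.close_job())"
```

```text
the job is handed in; nothing more can be done
None
```

The lockbox is unlocked: the dial came up dead at about half past 8, and the bolt handle measured about 22–24 mm forward, up against its end stop. The robot is clear, nothing else on the desk was touched, and I handed the job in at about 53 s; the hand-in returned no verdict.

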